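Pull the plunger with the tired spring from the dosing block

TASK

One of the three red-knobbed plungers on the dosing block sits on a tired spring and sinks much further than the others under the same light push of about 6 N. Find it by pressing the knobs down one after another, letting each come back up and making sure that you have seen the tired one sink, then draw that plunger straight up out of its sleeve without jamming it and lower it, knob up, to the bottom of the blue tub before letting go, so that it is left standing or leaning there. Leave the other two plungers home in their sleeves and do not move the tub or the other things on the bench.

Things in the scene. Friction and masses are not known exactly. Their poses are not given: they have to be found in the camera images.
- block: fixed white dosing block, 100 x 270 x 30 mm high, origin at the centre of its underside, z up; its long side runs along its own y axis. sleeve_a, sleeve_b, sleeve_c stand on it at y = -85, 0 and +85 mm
- sleeve_a: fixed upright steel sleeve: 34 mm outside diameter, 80 mm high, 18 mm bore. Origin: centre of its underside, 30 mm above the work surface; mouth at z = 80 mm. Hidden inside, a spring of which 21 mm of stroke are left below rest (damped: press slowly, 15 mm/s): under 6 N a sound one lets the plunger sink 3 to 6 mm, the tired one 11 to 16 mm
- sleeve_b: fixed upright steel sleeve: 34 mm outside diameter, 80 mm high, 18 mm bore. Origin: centre of its underside, 30 mm above the work surface; mouth at z = 80 mm. Hidden inside, a spring of which 21 mm of stroke are left below rest (damped: press slowly, 15 mm/s): under 6 N a sound one lets the plunger sink 3 to 6 mm, the tired one 11 to 16 mm
- sleeve_c: fixed upright steel sleeve: 34 mm outside diameter, 80 mm high, 18 mm bore. Origin: centre of its underside, 30 mm above the work surface; mouth at z = 80 mm. Hidden inside, a spring of which 21 mm of stroke are left below rest (damped: press slowly, 15 mm/s): under 6 N a sound one lets the plunger sink 3 to 6 mm, the tired one 11 to 16 mm
- plunger_a: loose plunger in sleeve_a, 0.12 kg: upright steel shaft, 16 mm diameter, 82 mm long, with a red cylindrical knob on top (30 mm diameter, 28 mm high); 110 mm overall. Origin: centre of the shaft's foot, z along the shaft to the knob (top at 110 mm). At rest the foot sits on the sleeve's spring, 52 mm below the mouth, 30 mm of bare shaft showing below the knob; all three alike
- plunger_b: loose plunger in sleeve_b, 0.12 kg: upright steel shaft, 16 mm diameter, 82 mm long, with a red cylindrical knob on top (30 mm diameter, 28 mm high); 110 mm overall. Origin: centre of the shaft's foot, z along the shaft to the knob (top at 110 mm). At rest the foot sits on the sleeve's spring, 52 mm below the mouth, 30 mm of bare shaft showing below the knob; all three alike
- plunger_c: loose plunger in sleeve_c, 0.12 kg: upright steel shaft, 16 mm diameter, 82 mm long, with a red cylindrical knob on top (30 mm diameter, 28 mm high); 110 mm overall. Origin: centre of the shaft's foot, z along the shaft to the knob (top at 110 mm). At rest the foot sits on the sleeve's spring, 52 mm below the mouth, 30 mm of bare shaft showing below the knob; all three alike
- tub: loose, empty round blue plastic tub: 76 mm outside diameter, 75 mm high, wall 4 mm, inner floor 5 mm above its underside, 0.4 kg; origin at the centre of its underside. A plunger standing in it has its knob wholly above the rim
- spring_p (a joint): how far this hidden spring is squeezed, in m: 0 at its upper stop (no plunger on it), 0.003 with the plunger resting on it, more as it is pressed, 0.024 at the bottom; which sleeve it is in is not known and changes
- spring_q (a joint): how far this hidden spring is squeezed, in m: 0 at its upper stop (no plunger on it), 0.003 with the plunger resting on it, more as it is pressed, 0.024 at the bottom; which sleeve it is in is not known and changes
- spring_r (a joint): how far this hidden spring is squeezed, in m: 0 at its upper stop (no plunger on it), 0.003 with the plunger resting on it, more as it is pressed, 0.024 at the bottom; which sleeve it is in is not known and changes
- amber_jar: bystander: brown jar, 54 mm in diameter, 85 mm high, origin at the centre of its underside
- white_bottle: bystander: white bottle with a red cap, 48 mm in diameter, 95 mm high, origin at the centre of its underside
- screwdriver: bystander: screwdriver lying on the bench, about 0.2 m long, along its own x axis
Things that resemble listed ones, but are neither listed nor needed, are in the scene too. Of the things that look like the tub, the largest one is meant.

How it is judged (in metres and radians):
On the way, in this order (a step that is already met when the one before it is completed fails the run):
1. the plunger on the tired spring is pressed at least 6 mm down (value of joint spring_q above 0.009 m), for 0.1 s.
2. that plunger is drawn out in the fingers, its foot over 5 mm above the mouth, within 12 degrees of upright, so that the tired spring is bare (value of joint spring_q below 0.0015 m and ((z of plunger_a in the frame of sleeve_a above 0.085 m and angle between plunger_a's own z axis and vertical below 0.21 rad and contact force between the fingers and plunger_a above 0.3 N) or (z of plunger_b in the frame of sleeve_b above 0.085 m and angle between plunger_b's own z axis and vertical below 0.21 rad and contact force between the fingers and plunger_b above 0.3 N) or (z of plunger_c in the frame of sleeve_c above 0.085 m and angle between plunger_c's own z axis and vertical below 0.21 rad and contact force between the fingers and plunger_c above 0.3 N))), for 0.1 s.
3. it is lowered into the tub, still held by the fingers, until its foot is within 10 mm of the inner floor (((horizontal distance between plunger_a and tub below 0.036 m and z of plunger_a in the frame of tub below 0.015 m and contact force between the fingers and plunger_a above 0.3 N) or (horizontal distance between plunger_b and tub below 0.036 m and z of plunger_b in the frame of tub below 0.015 m and contact force between the fingers and plunger_b above 0.3 N) or (horizontal distance between plunger_c and tub below 0.036 m and z of plunger_c in the frame of tub below 0.015 m and contact force between the fingers and plunger_c above 0.3 N))), for 0.1 s.
At the end, for the whole second after the job is handed in: the plunger from the tired spring stands or leans at rest in the tub, knob up, its foot inside the tub and within 15 mm of the inner floor; the other two plungers are home in their sleeves, upright (foot within 6 mm of its resting height); the tub stands upright (value of joint spring_q below 0.0015 m and ((horizontal distance between plunger_a and tub below 0.036 m and z of plunger_a in the frame of tub between 0 and 0.02 m and linear speed of plunger_a below 0.02 m/s and angle between plunger_a's own z axis and vertical below 1 rad and z of plunger_b in the frame of sleeve_b between 0.022 and 0.034 m and horizontal distance between plunger_b and sleeve_b below 0.004 m and z of plunger_c in the frame of sleeve_c between 0.022 and 0.034 m and horizontal distance between plunger_c and sleeve_c below 0.004 m) or (horizontal distance between plunger_b and tub below 0.036 m and z of plunger_b in the frame of tub between 0 and 0.02 m and linear speed of plunger_b below 0.02 m/s and angle between plunger_b's own z axis and vertical below 1 rad and z of plunger_a in the frame of sleeve_a between 0.022 and 0.034 m and horizontal distance between plunger_a and sleeve_a below 0.004 m and z of plunger_c in the frame of sleeve_c between 0.022 and 0.034 m and horizontal distance between plunger_c and sleeve_c below 0.004 m) or (horizontal distance between plunger_c and tub below 0.036 m and z of plunger_c in the frame of tub between 0 and 0.02 m and linear speed of plunger_c below 0.02 m/s and angle between plunger_c's own z axis and vertical below 1 rad and z of plunger_a in the frame of sleeve_a between 0.022 and 0.034 m and horizontal distance between plunger_a and sleeve_a below 0.004 m and z of plunger_b in the frame of sleeve_b between 0.022 and 0.034 m and horizontal distance between plunger_b and sleeve_b below 0.004 m)) and angle between tub's own z axis and vertical below 0.1 rad and linear speed of tub below 0.02 m/s); the robot touches nothing.
It fails at once if a plunger is jammed sideways against its sleeve with more than 22 N (contact force between plunger_a and sleeve_a above 22 N or contact force between plunger_b and sleeve_b above 22 N or contact force between plunger_c and sleeve_c above 22 N).
It fails at once if a plunger on a sound spring is pressed more than 13 mm down, which takes over 15 N (value of joint any of spring_p, spring_r above 0.016 m).
It fails at once if a plunger on a sound spring is lifted more than 30 mm while the tired one is still in its sleeve (value of joint spring_q above 0.002 m and (z of plunger_a in the frame of sleeve_a above 0.058 m or z of plunger_b in the frame of sleeve_b above 0.058 m or z of plunger_c in the frame of sleeve_c above 0.058 m)).
It fails at once if the tub is moved more than 40 mm or tipped (distance of tub from where it was at the start of the episode above 0.04 m or angle between tub's own z axis and vertical above 0.35 rad).
It fails at once if the jar, the bottle or the screwdriver is moved more than 30 mm (distance of any of amber_jar, white_bottle, screwdriver from where it was at the start of the episode above 0.03 m).
It also fails if it takes over 67 s, if anything falls off the work surface, if the arm or the gripper's body presses on something with over 40 N, if the wrist force passes 120 N, or if a joint passes its speed limit or range.

ROBOT

A 6-joint arm with a two-finger parallel gripper is mounted at the origin on the work surface. World frame = base frame: x ahead of the robot, y to its left, z up, the work surface at z = 0. Lengths are in mm, angles in rad, forces in N, time in s.
With the tool pointing down it reaches from about 300 to 775 mm from the base axis. Payload 14.6 kg.
Tool frame: the origin (TCP) lies at the centre of the arm's flange, where the gripper is bolted on; the fingertips stand 173 mm ahead of it and the grasp point (between the pads) lies 155 mm ahead of it; z points along the fingers, y is the line along which they close (so a half turn about z gives the same grasp; the last joint's range is limited). The gripper opens to 85 mm and grips with 20 to 120 N. Pads are 22 mm wide; open, the fingers measure 114 mm over their backs; the gripper's body (76 mm by 85 mm) begins 54 mm behind the grasp point. The pads swing forward as they close: fully open they stand 13 mm farther back than shut.
Start: joints at [1.238, 0.3, 1.521, -0, 1.321, -0.067], TCP at [144.473, 530.677, 404.681] pointing down, gripper open.
Joint ranges: [-3.03, 3.03], [-0.79, 2.21], [0.23, 2.52], [-1.04, 4.18], [0, 3.07], [-2.55, 2.55]. Speed limits (rad/s): [2.22, 2.22, 2.57, 3.14, 3.14, 3.14].

INTERFACE

Orientations are given as a unit quaternion [w, x, y, z].
In Python, from bench import observe, capture, close_job gives the robot as it stands.
- The arm moves only by the tool step_arm, never from a script. Its argument "increments" is a list of rows, each an object of numbers: "dx", "dy", "dz": the shift along the tool's x, y, z in cm; "rx", "ry", "rz": the turn, a rotation vector about the tool's x, y, z in rad; "jaw": the closure, from 0 (fully open) to 1 (shut). In form: [{"dx": .., "dy": .., "dz": .., "rx": .., "ry": .., "rz": .., "jaw": ..}, ...]. A call has 1 to 5 rows; each row is the pose to reach, as a shift and turn from the pose commanded when the call began, along the tool's axes at that moment; what a row does not reach only later rows make up. A row lasts 1/8 s, in which the tool goes at most 62.5 mm and 10.7 degrees, less where a joint would pass 70% of its speed; a pose out of reach is approached as far as the arm can. A call with a gripper value outside its range is refused whole. The fingers move at their own pace and stop on an object; "grip_force" is the grip in N (left out, the last holds). Time passes only in rows, so rows that repeat a pose let the fingers close. It gives the time, the measured TCP pose, the force, the opening and the grip force at its end, in the units of the state.
- observe(): the state, without advancing time (a new reading comes with each control period).
- capture(name): name is "side" or "top" or "wrist"; returns a dict with "pixels" (400x640x3 uint8, red, green, blue), "range_z" (400x640 float32, mm along the optical axis (not along the pixel's ray), 0 where there is no reading), "mtx" (3x3 intrinsics, pixels), "T" (4x4, takes a point from camera to world coordinates). Camera axes: x right, y up, looking along -z (the intrinsics and any distortion apply to the point x, -y, -z); pixel columns grow to the right and rows downward; lengths in mm; the calibration is good to about 2 mm. A picture is of the moment at which its call begins.
- close_job(): hands the job in; it is judged then, once.
The state is a dict: "time_s": time; "qpos": joint angles; "qd": joint speeds; "joint_torque": joint torques, N m; "eef_pos": TCP position; "tcp_rot": TCP orientation; "ft_force": force on the tool from outside, world axes, zero at the start; "ft_torque": the same for the moment, N m; "finger_gap": finger opening in mm; "grasp_force": force on a finger pad.
Only numpy, scipy, OpenCV 4.12 (cv2) and the standard library are available. Lean on these libraries where they do the work, as an engineer would, in place of code of your own. Each camera call takes 0.05 s, during which the arm holds its last target. There are 200 camera calls.

## Working session

There is one attempt and no reset: what is moved stays moved. The work goes in short steps, Python scripts to look and compute and a tool call to move; the robot and the scene stay as the last step left them, time stands still between calls to the robot, and variables do not carry over. Pictures are saved under pics/ and viewed, at most 10 in all, crops included, and the job is handed in when it is done.

Besides the shell and the picture viewer there is one more tool, called after "Emit:" by a JSON object that holds its "method" and its "body". step_arm: Moves the arm, as the interface text tells. Its arguments: {"type":"object","properties":{"increments":{"type":"array","items":{"type":"object","properties":{"dx":{"type":"number"},"dy":{"type":"number"},"dz":{"type":"number"},"rx":{"type":"number"},"ry":{"type":"number"},"rz":{"type":"number"},"jaw":{"type":"number"}}}},"grip_force":{"type":"number"}},"required":["increments"]}

```bash
mkdir -p pics; python3 - <<'E'
from bench import observe,capture
import cv2,numpy as np
s=observe();print({k:np.round(v,3).tolist() for k,v in s.items()})
for n in("side","top"):
    c=capture(n);cv2.imwrite(f"pics/{n}0.png",c["pixels"][:,:,::-1]);np.savez(f"{n}0.npz",**c);print(n,c["mtx"].tolist(),np.round(c["T"],3).tolist())
E
```

```text
{'time_s': 0.0, 'qpos': [1.238, 0.3, 1.522, -0.0, 1.321, -0.067], 'qd': [0.001, 0.002, -0.001, -0.001, 0.0, 0.0], 'joint_torque': [0.002, -54.35, -36.179, 0.0, 0.004, -0.0], 'eef_pos': [144.467, 530.648, 404.094], 'tcp_rot': [-0.0, 0.133, 0.991, -0.001], 'ft_force': [0.028, -0.579, 0.639], 'ft_torque': [0.037, 0.092, 0.0], 'grasp_force': 0.0, 'finger_gap': 85.152}
side [[388.30637922462427, 0.0, 317.9239317588571], [0.0, 388.30637922462427, 195.25283059113607], [0.0, 0.0, 1.0]] [[0.963, 0.167, -0.211, 411.262], [-0.268, 0.535, -0.801, -803.688], [-0.021, 0.828, 0.56, 624.711], [0.0, 0.0, 0.0, 1.0]]
top [[440.17830482040864, 0.0, 318.93489700795294], [0.0, 440.17830482040864, 199.05845116977054], [0.0, 0.0, 1.0]] [[0.009, 0.982, -0.187, 392.607], [-1.0, 0.007, -0.01, -10.316], [-0.009, 0.187, 0.982, 1206.465], [0.0, 0.0, 0.0, 1.0]]
```

View pics/top0.png

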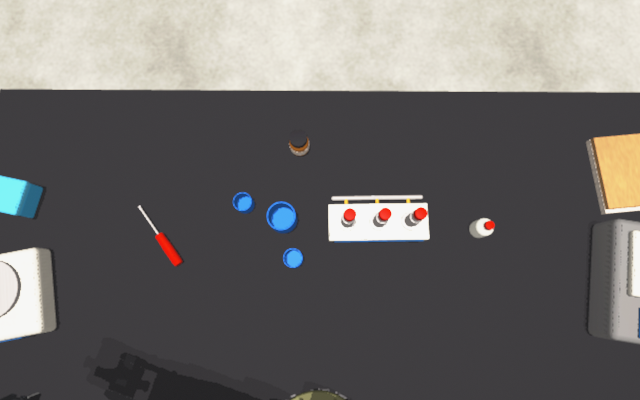

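View pics/side0.png

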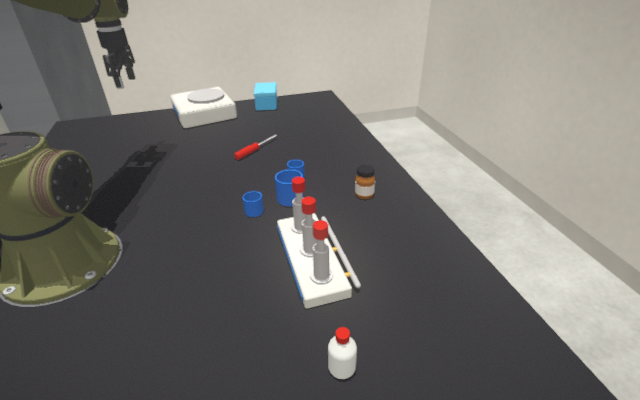

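The top view shows red knobs at about (349,215), (384,215) and (420,214), and the large tub at (282,217) with small cups at (243,203) and (293,258). A rail lies behind the block near row 197. In the side view the knobs are at (298,185), (309,205) and (320,230), and the tub is at (289,187).

```bash
cat > h.py <<'E'
import numpy as np,cv2
def cloud(c):
    v,u=np.mgrid[0:400,0:640];K=c["mtx"];z=c["range_z"].astype(float)
    P=np.stack([(u-K[0,2])/K[0,0]*z,-(v-K[1,2])/K[1,1]*z,-z],-1)
    return P@c["T"][:3,:3].T+c["T"][:3,3]
def circ(p):
    A=np.c_[2*p,np.ones(len(p))];s=np.linalg.lstsq(A,(p**2).sum(1),rcond=None)[0]
    return s[0],s[1],np.sqrt(s[2]+s[0]**2+s[1]**2)
def masks(c):
    h=cv2.cvtColor(c["pixels"],cv2.COLOR_RGB2HSV);H,S,V=[h[...,i].astype(int) for i in range(3)]
    return {"red":((H<6)|(H>174))&(S>150)&(V>90),"blue":(H>100)&(H<120)&(S>150)&(V>60)}
E
python3 - <<'E'
from h import *
for n in("side","top"):
    c=dict(np.load(n+"0.npz"));P=cloud(c)
    for k,m in masks(c).items():
        N,L,st,_=cv2.connectedComponentsWithStats(m.astype(np.uint8))
        for i in range(1,N):
            if st[i,4]<25:continue
            q=P[(L==i)&(c["range_z"]>0)]
            if len(q)<10 or not(200<np.median(q[:,0])<700):continue
            zt=np.percentile(q[:,2],97);t=q[q[:,2]>zt-5]
            print(n,k,st[i,:5].tolist(),"ztop %.0f"%zt,"top mean",t.mean(0).round(1),"min",q.min(0).round(),"max",q.max(0).round(),"circ",np.round(circ(t[:,:2]),1))
    # block + rail heights
    if n=="top":
        for u,v in[(335,197),(376,197),(415,197),(346,202),(408,202),(332,235),(400,225),(331,206),(427,205),(428,239)]:print(u,v,P[v,u].round())
        for z0,z1,nm in((20,40,"block"),):
            m=(P[...,2]>z0)&(P[...,2]<z1)&(c["pixels"].min(2)>200)&(P[...,1]<0)&(P[...,1]>-330)&(P[...,0]>300)&(P[...,0]<540)
            print(nm,cv2.minAreaRect(P[m][:,:2].astype(np.float32)))
E
```

```text
side red [234, 143, 25, 17, 197] ztop 24 top mean [480.2 403.9  21.9] min [437. 366.  -4.] max [527. 488.  25.] circ [472.7 416.2  32. ]
side red [292, 177, 13, 16, 173] ztop 167 top mean [556.2 -77.5 165.3] min [544. -91.  -4.] max [630. 196. 167.] circ [556.6 -76.5  10.5]
side red [302, 197, 14, 17, 202] ztop 167 top mean [ 557.8 -162.7  165.6] min [ 545. -176.   -4.] max [633.  93. 168.] circ [ 557.9 -161.7   10.5]
side red [313, 220, 15, 19, 233] ztop 167 top mean [ 560.1 -246.9  165.7] min [ 547. -261.   -3.] max [622. -20. 168.] circ [ 560.2 -246.    10.4]
side red [335, 327, 15, 17, 198] ztop 95 top mean [ 542.1 -434.7   92.7] min [ 532. -445.   -3.] max [ 581. -354.   95.] circ [ 542.1 -434.3    8.2]
side blue [275, 160, 29, 46, 773] ztop 72 top mean [559.7 105.1  70.5] min [528.  57.  -3.] max [653. 318.  75.] circ [564.6  98.6  35.8]
side blue [242, 191, 21, 26, 434] ztop 48 top mean [459.2  68.2  46.1] min [434.  41.  -3.] max [490. 174.  50.] circ [458.   68.2  23.9]
top red [344, 209, 12, 12, 109] ztop 171 top mean [553.6 -72.2 167.9] min [540. -84. 163.] max [567. -60. 
[... 844 characters left out ...]
617. 144.  81.] circ [563.1 101.4  35.8]
top blue [359, 241, 47, 1, 47] ztop 25 top mean [ 505.  -169.8   22.5] min [ 504. -230.   18.] max [ 506. -107.   26.] circ [1519.9 -161.2 1015.5]
top blue [283, 248, 20, 20, 328] ztop 51 top mean [454.4  68.9  49. ] min [433.  46.  -3.] max [486.  99.  55.] circ [456.3  70.7  23.9]
335 197 [626. -42.  17.]
376 197 [ 625. -154.   22.]
415 197 [ 626. -261.   21.]
346 202 [611. -72.  20.]
408 202 [ 612. -242.   21.]
332 235 [519. -34.  31.]
400 225 [ 548. -217.   28.]
331 206 [598. -31.  31.]
427 205 [ 609. -299.   -2.]
428 239 [ 511. -291.   28.]
block ((523.2943725585938, -159.19772338867188), (33.0142822265625, 266.4274597167969), 0.6564115881919861)
```

Emit:
{"method": "step_arm", "body": {"increments": [{"dx": -2, "dy": -1.9, "rz": -0.05}, {"dx": -5.5, "dy": -5.3, "rz": -0.1}, {"dx": -9.5, "dy": -9.2, "rz": -0.16}, {"dx": -13.7, "dy": -13.2, "rz": -0.22}, {"dx": -18, "dy": -17.3, "rz": -0.267}]}}

```text
invalid input at $.increments[0]: expected keys dx, dy, dz, rx, ry, rz, jaw
```

Emit:
{"method": "step_arm", "body": {"increments": [{"dx": -2.8, "dy": -4.8}, {"dx": -5.7, "dy": -9.5}, {"dx": -8.5, "dy": -14.3}, {"dx": -11.3, "dy": -19}, {"dx": -14.2, "dy": -23.8}]}}

```text
invalid input at $.increments[0]: expected keys dx, dy, dz, rx, ry, rz, jaw
```

Emit:
{"method": "step_arm", "body": {"increments": [{"dx": -2.8, "dy": -4.8}, {"dx": -5.7, "dy": -9.5}, {"dx": -8.5, "dy": -14.3}, {"dx": -11.3, "dy": -19}, {"dx": -14.2, "dy": -23.8}]}}

```text
invalid input at $.increments[0]: expected keys dx, dy, dz, rx, ry, rz, jaw
```

Emit:
{"method": "step_arm", "body": {"increments": [{"jaw": 0.3}, {"jaw": 0.3}, {"jaw": 0.3}, {"jaw": 0.3}]}}

```text
invalid input at $.increments[0]: expected keys dx, dy, dz, rx, ry, rz, jaw
```

```bash
cat >> h.py <<'E'
def show():
    from bench import observe
    from scipy.spatial.transform import Rotation as R
    s=observe();q=s["tcp_rot"];M=R.from_quat([q[1],q[2],q[3],q[0]]).as_matrix()
    print("t",s["time_s"],"pos",np.round(s["eef_pos"],2),"x",M[:,0].round(4),"y",M[:,1].round(4),"F",np.round(s["ft_force"],2),"gap",s["finger_gap"],"g",s["grasp_force"])
    return s,M
E
python3 - <<'E'
from h import *
from bench import capture
show()
c=capture("wrist");np.savez("w1.npz",**c);cv2.imwrite("pics/w1.png",c["pixels"][:,:,::-1]);print(c["mtx"],c["T"].round(3))
E
```

```text
t 0.1 pos [144.48 530.65 404.2 ] x [-0.9649  0.2627  0.    ] y [ 0.2627  0.9649 -0.001 ] F [-0.13 -0.42  0.42] gap 85.77026489958247 g 0.0
[[302.20655322   0.         316.07711286]
 [  0.         302.20655322 198.11736926]
 [  0.           0.           1.        ]] [[ 2.62000e-01 -9.33000e-01 -2.48000e-01  8.11550e+01]
 [ 9.65000e-01  2.53000e-01  6.90000e-02  5.47138e+02]
 [-2.00000e-03 -2.58000e-01  9.66000e-01  3.73305e+02]
 [ 0.00000e+00  0.00000e+00  0.00000e+00  1.00000e+00]]
```

View pics/w1.png

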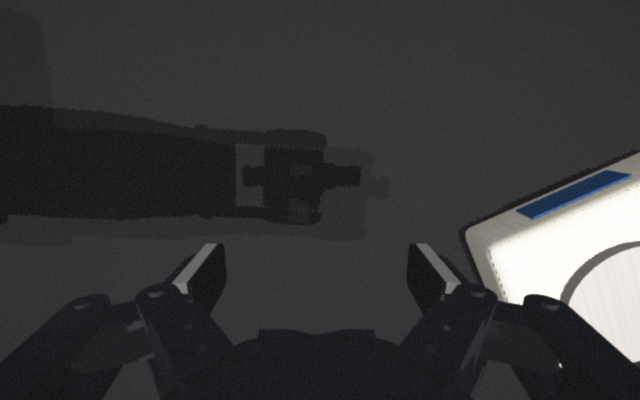

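The picture shows only the fingers and empty bench, because the moves were refused: every row needs all seven keys. I'll resend them in full.

Emit:
{"method": "step_arm", "body": {"increments": [{"dx": -2, "dy": -1.9, "dz": 0, "rx": 0, "ry": 0, "rz": -0.05, "jaw": 0.1}, {"dx": -5.5, "dy": -5.3, "dz": 0, "rx": 0, "ry": 0, "rz": -0.1, "jaw": 0.2}, {"dx": -9.5, "dy": -9.2, "dz": 0, "rx": 0, "ry": 0, "rz": -0.16, "jaw": 0.3}, {"dx": -13.7, "dy": -13.2, "dz": 0, "rx": 0, "ry": 0, "rz": -0.22, "jaw": 0.3}, {"dx": -18, "dy": -17.3, "dz": 0, "rx": 0, "ry": 0, "rz": -0.267, "jaw": 0.3}]}}

```text
time_s: 0.78
eef_pos: [273.2, 314.8, 404.6]
tcp_rot: [0.0, -0.002, 1.0, -0.0]
ft_force: [0.7, 0.3, -0.2]
finger_gap: 59.9
grasp_force: 0.0
```

Emit:
{"method": "step_arm", "body": {"increments": [{"dx": -2.8, "dy": -4.8, "dz": 0, "rx": 0, "ry": 0, "rz": 0, "jaw": 0.3}, {"dx": -5.7, "dy": -9.5, "dz": 0, "rx": 0, "ry": 0, "rz": 0, "jaw": 0.3}, {"dx": -8.5, "dy": -14.3, "dz": 0, "rx": 0, "ry": 0, "rz": 0, "jaw": 0.3}, {"dx": -11.3, "dy": -19, "dz": 0, "rx": 0, "ry": 0, "rz": 0, "jaw": 0.3}, {"dx": -14.2, "dy": -23.8, "dz": 0, "rx": 0, "ry": 0, "rz": 0, "jaw": 0.3}]}}

```text
time_s: 1.4
eef_pos: [415.5, 76.9, 404.8]
tcp_rot: [0.0, -0.001, 1.0, 0.0]
ft_force: [1.7, 1.3, -0.2]
finger_gap: 59.7
grasp_force: 0.0
```

Emit:
{"method": "step_arm", "body": {"increments": [{"dx": -2.8, "dy": -4.8, "dz": 0, "rx": 0, "ry": 0, "rz": 0, "jaw": 0.3}, {"dx": -5.7, "dy": -9.5, "dz": 0, "rx": 0, "ry": 0, "rz": 0, "jaw": 0.3}, {"dx": -8.5, "dy": -14.3, "dz": 0, "rx": 0, "ry": 0, "rz": 0, "jaw": 0.3}, {"dx": -11.3, "dy": -19, "dz": 0, "rx": 0, "ry": 0, "rz": 0, "jaw": 0.3}, {"dx": -14.2, "dy": -23.8, "dz": 0, "rx": 0, "ry": 0, "rz": 0, "jaw": 0.3}]}}

```text
time_s: 2.02
eef_pos: [557.9, -160.9, 404.5]
tcp_rot: [-0.0, -0.001, 1.0, 0.0]
ft_force: [0.8, 0.3, 0.7]
finger_gap: 60.0
grasp_force: 0.0
```

Emit:
{"method": "step_arm", "body": {"increments": [{"dx": 0, "dy": 0, "dz": 0, "rx": 0, "ry": 0, "rz": 0, "jaw": 0.3}, {"dx": 0, "dy": 0, "dz": 0, "rx": 0, "ry": 0, "rz": 0, "jaw": 0.3}, {"dx": 0, "dy": 0, "dz": 0, "rx": 0, "ry": 0, "rz": 0, "jaw": 0.3}]}}

```text
time_s: 2.4
eef_pos: [557.0, -158.2, 405.0]
tcp_rot: [0.0, -0.001, 1.0, -0.0]
ft_force: [-0.3, -0.8, -0.5]
finger_gap: 59.6
grasp_force: 0.0
```

```bash
python3 - <<'E'
from h import *
from bench import capture
show()
c=capture("wrist");np.savez("w1.npz",**c);cv2.imwrite("pics/w2.png",c["pixels"][:,:,::-1]);print(c["T"].round(3))
P=cloud(c);m=masks(c)["red"];N,L,st,_=cv2.connectedComponentsWithStats(m.astype(np.uint8))
for i in range(1,N):
    if st[i,4]<100:continue
    q=P[(L==i)&(c["range_z"]>0)];t=q[np.abs(q[:,2]-168)<6]
    print(st[i].tolist(),q.min(0).round(),q.max(0).round(), t.mean(0).round(1) if len(t) else 0, np.round(circ(t[:,:2]),1) if len(t)>9 else 0)
E
```

```text
t 2.4 pos [ 556.98 -158.18  405.01] x [-1.0e+00 -2.3e-03 -3.0e-04] y [-0.0023  1.     -0.    ] F [-0.33 -0.77 -0.53] gap 59.630947800430874 g 0.0
[[-3.00000e-03 -9.66000e-01 -2.58000e-01  4.91390e+02]
 [ 1.00000e+00 -3.00000e-03 -0.00000e+00 -1.59036e+02]
 [-0.00000e+00 -2.58000e-01  9.66000e-01  3.74102e+02]
 [ 0.00000e+00  0.00000e+00  0.00000e+00  1.00000e+00]]
[11, 160, 37, 26, 740] [ 532. -542.   -1.] [ 573. -421.   97.] 0 0
[405, 186, 50, 45, 1653] [542. -89.  -1.] [629.  18. 170.] [555.6 -75.3 167.4] [555.9 -75.   10.4]
[297, 188, 39, 44, 1346] [ 544. -184.   -1.] [ 624. -145.  170.] [ 556.9 -159.1  167.6] [ 557.2 -159.1   10. ]
[178, 190, 49, 46, 1654] [ 546. -339.   -2.] [ 643. -229.  170.] [ 559.3 -242.6  167.7] [ 559.7 -242.9   10.5]
```

View pics/w2.png

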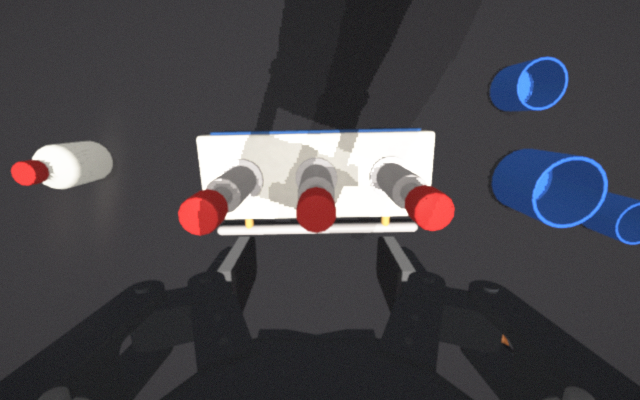

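The wrist view shows the knobs at (204,213), (316,209) and (429,208), the tub rim at (569,191), and the bottle at the far left. Next I'll press the middle knob with shut fingers.

Emit:
{"method": "step_arm", "body": {"increments": [{"dx": 0, "dy": -0.03, "dz": 1, "rx": 0, "ry": 0, "rz": 0, "jaw": 1}, {"dx": 0, "dy": -0.07, "dz": 2.2, "rx": 0, "ry": 0, "rz": 0, "jaw": 1}, {"dx": 0, "dy": -0.07, "dz": 3.4, "rx": 0, "ry": 0, "rz": 0, "jaw": 1}, {"dx": 0, "dy": -0.07, "dz": 4.4, "rx": 0, "ry": 0, "rz": 0, "jaw": 1}, {"dx": 0, "dy": -0.07, "dz": 5, "rx": 0, "ry": 0, "rz": 0, "jaw": 1}]}}

```text
time_s: 3.08
eef_pos: [557.3, -159.9, 353.8]
tcp_rot: [-0.0, -0.001, 1.0, 0.0]
ft_force: [-0.2, -0.6, 0.7]
finger_gap: 0.1
grasp_force: 0.0
```

Emit:
{"method": "step_arm", "body": {"increments": [{"dx": 0, "dy": 0, "dz": 0.15, "rx": 0, "ry": 0, "rz": 0, "jaw": 1}, {"dx": 0, "dy": 0, "dz": 0.3, "rx": 0, "ry": 0, "rz": 0, "jaw": 1}, {"dx": 0, "dy": 0, "dz": 0.45, "rx": 0, "ry": 0, "rz": 0, "jaw": 1}, {"dx": 0, "dy": 0, "dz": 0.6, "rx": 0, "ry": 0, "rz": 0, "jaw": 1}, {"dx": 0, "dy": 0, "dz": 0.75, "rx": 0, "ry": 0, "rz": 0, "jaw": 1}]}}

```text
time_s: 3.7
eef_pos: [557.3, -159.9, 347.2]
tcp_rot: [0.0, -0.001, 1.0, -0.0]
ft_force: [-0.7, 0.5, -0.9]
finger_gap: -0.2
grasp_force: 0.0
```

Emit:
{"method": "step_arm", "body": {"increments": [{"dx": 0, "dy": 0, "dz": 0.15, "rx": 0, "ry": 0, "rz": 0, "jaw": 1}, {"dx": 0, "dy": 0, "dz": 0.3, "rx": 0, "ry": 0, "rz": 0, "jaw": 1}, {"dx": 0, "dy": 0, "dz": 0.45, "rx": 0, "ry": 0, "rz": 0, "jaw": 1}]}}

```text
time_s: 4.08
eef_pos: [557.3, -159.9, 342.6]
tcp_rot: [0.0, -0.001, 1.0, -0.0]
ft_force: [-0.3, -0.2, 0.7]
finger_gap: -0.2
grasp_force: 0.0
```

Emit:
{"method": "step_arm", "body": {"increments": [{"dx": 0, "dy": 0.03, "dz": 0.15, "rx": 0, "ry": 0, "rz": 0, "jaw": 1}, {"dx": 0, "dy": 0.06, "dz": 0.3, "rx": 0, "ry": 0, "rz": 0, "jaw": 1}, {"dx": 0, "dy": 0.06, "dz": 0.45, "rx": 0, "ry": 0, "rz": 0, "jaw": 1}]}}

```text
time_s: 4.45
eef_pos: [557.3, -159.3, 338.4]
tcp_rot: [0.0, -0.001, 1.0, -0.0]
ft_force: [-0.3, -0.5, 4.2]
finger_gap: -0.2
grasp_force: 2.0
```

Emit:
{"method": "step_arm", "body": {"increments": [{"dx": 0, "dy": 0, "dz": 0.1, "rx": 0, "ry": 0, "rz": 0, "jaw": 1}, {"dx": 0, "dy": 0, "dz": 0.2, "rx": 0, "ry": 0, "rz": 0, "jaw": 1}, {"dx": 0, "dy": 0, "dz": 0.2, "rx": 0, "ry": 0, "rz": 0, "jaw": 1}]}}

```text
time_s: 4.82
eef_pos: [557.3, -159.3, 336.6]
tcp_rot: [0.0, -0.001, 1.0, -0.0]
ft_force: [-0.7, -0.3, 6.6]
finger_gap: 0.2
grasp_force: 2.9
```

Middle plunger: 6.6 N at about 4.5 mm of travel, so its spring is sound. Next is plunger a or c, on the +y side.

Emit:
{"method": "step_arm", "body": {"increments": [{"dx": 0, "dy": 0, "dz": -0.3, "rx": 0, "ry": 0, "rz": 0, "jaw": 1}, {"dx": 0, "dy": 0, "dz": -0.7, "rx": 0, "ry": 0, "rz": 0, "jaw": 1}, {"dx": 0, "dy": 0, "dz": -1.5, "rx": 0, "ry": 0, "rz": 0, "jaw": 1}, {"dx": 0.07, "dy": 3, "dz": -2, "rx": 0, "ry": 0, "rz": 0, "jaw": 1}, {"dx": 0.17, "dy": 7, "dz": -2, "rx": 0, "ry": 0, "rz": 0, "jaw": 1}]}}

```text
time_s: 5.45
eef_pos: [555.4, -89.0, 356.8]
tcp_rot: [0.0, 0.0, 1.0, -0.0]
ft_force: [0.5, -0.3, -0.5]
finger_gap: -0.1
grasp_force: 0.0
```

Emit:
{"method": "step_arm", "body": {"increments": [{"dx": 0, "dy": 1, "dz": 0, "rx": 0, "ry": 0, "rz": 0, "jaw": 1}, {"dx": 0, "dy": 1.48, "dz": 0.3, "rx": 0, "ry": 0, "rz": 0, "jaw": 1}, {"dx": 0, "dy": 1.48, "dz": 0.8, "rx": 0, "ry": 0, "rz": 0, "jaw": 1}, {"dx": 0, "dy": 1.48, "dz": 1.2, "rx": 0, "ry": 0, "rz": 0, "jaw": 1}, {"dx": 0, "dy": 1.48, "dz": 1.4, "rx": 0, "ry": 0, "rz": 0, "jaw": 1}]}}

```text
time_s: 6.08
eef_pos: [555.5, -75.0, 341.7]
tcp_rot: [-0.0, -0.0, 1.0, 0.0]
ft_force: [0.1, -0.1, 0.3]
finger_gap: 0.2
grasp_force: 0.0
```

Emit:
{"method": "step_arm", "body": {"increments": [{"dx": 0, "dy": 0, "dz": 0.15, "rx": 0, "ry": 0, "rz": 0, "jaw": 1}, {"dx": 0, "dy": 0, "dz": 0.3, "rx": 0, "ry": 0, "rz": 0, "jaw": 1}, {"dx": 0, "dy": 0, "dz": 0.45, "rx": 0, "ry": 0, "rz": 0, "jaw": 1}]}}

```text
time_s: 6.45
eef_pos: [555.6, -74.6, 338.1]
tcp_rot: [0.0, -0.001, 1.0, -0.0]
ft_force: [-0.2, -1.0, 5.9]
finger_gap: 0.0
grasp_force: 2.7
```

Emit:
{"method": "step_arm", "body": {"increments": [{"dx": 0, "dy": 0, "dz": 0.1, "rx": 0, "ry": 0, "rz": 0, "jaw": 1}, {"dx": 0, "dy": 0, "dz": 0.15, "rx": 0, "ry": 0, "rz": 0, "jaw": 1}, {"dx": 0, "dy": 0, "dz": 0.15, "rx": 0, "ry": 0, "rz": 0, "jaw": 1}]}}

```text
time_s: 6.82
eef_pos: [555.6, -74.5, 336.8]
tcp_rot: [0.001, -0.001, 1.0, -0.0]
ft_force: [-0.8, 0.1, 6.8]
finger_gap: -0.1
grasp_force: 3.5
```

This one is sound too, with 6.8 N at about 4.5 mm. Now the third, at y = -243.

Emit:
{"method": "step_arm", "body": {"increments": [{"dx": 0, "dy": 0, "dz": -0.3, "rx": 0, "ry": 0, "rz": 0, "jaw": 1}, {"dx": 0, "dy": 0, "dz": -0.7, "rx": 0, "ry": 0, "rz": 0, "jaw": 1}, {"dx": 0, "dy": 0, "dz": -2, "rx": 0, "ry": 0, "rz": 0, "jaw": 1}, {"dx": -0.07, "dy": -3, "dz": -2.5, "rx": 0, "ry": 0, "rz": 0, "jaw": 1}, {"dx": -0.17, "dy": -8, "dz": -2.5, "rx": 0, "ry": 0, "rz": 0, "jaw": 1}]}}

```text
time_s: 7.45
eef_pos: [557.5, -154.5, 362.6]
tcp_rot: [0.001, -0.002, 1.0, -0.0]
ft_force: [-0.2, -1.1, -0.3]
finger_gap: 0.1
grasp_force: 0.0
```

Emit:
{"method": "step_arm", "body": {"increments": [{"dx": -0.1, "dy": -5, "dz": 0, "rx": 0, "ry": 0, "rz": 0, "jaw": 1}, {"dx": -0.17, "dy": -8.5, "dz": 0, "rx": 0, "ry": 0, "rz": 0, "jaw": 1}, {"dx": -0.17, "dy": -8.9, "dz": 0.5, "rx": 0, "ry": 0, "rz": 0, "jaw": 1}, {"dx": -0.17, "dy": -8.9, "dz": 1.4, "rx": 0, "ry": 0, "rz": 0, "jaw": 1}, {"dx": -0.17, "dy": -8.9, "dz": 1.9, "rx": 0, "ry": 0, "rz": 0, "jaw": 1}]}}

```text
time_s: 8.07
eef_pos: [559.2, -242.4, 341.5]
tcp_rot: [-0.0, -0.001, 1.0, 0.0]
ft_force: [0.3, 0.8, 0.6]
finger_gap: -0.1
grasp_force: 0.4
```

Emit:
{"method": "step_arm", "body": {"increments": [{"dx": 0, "dy": 0, "dz": 0.15, "rx": 0, "ry": 0, "rz": 0, "jaw": 1}, {"dx": 0, "dy": 0, "dz": 0.3, "rx": 0, "ry": 0, "rz": 0, "jaw": 1}, {"dx": 0, "dy": 0, "dz": 0.45, "rx": 0, "ry": 0, "rz": 0, "jaw": 1}]}}

```text
time_s: 8.45
eef_pos: [559.2, -243.3, 338.0]
tcp_rot: [0.0, -0.001, 1.0, -0.0]
ft_force: [0.0, 0.0, 1.2]
finger_gap: 0.2
grasp_force: 1.0
```

Emit:
{"method": "step_arm", "body": {"increments": [{"dx": 0, "dy": 0, "dz": 0.15, "rx": 0, "ry": 0, "rz": 0, "jaw": 1}, {"dx": 0, "dy": 0, "dz": 0.2, "rx": 0, "ry": 0, "rz": 0, "jaw": 1}, {"dx": 0, "dy": 0, "dz": 0.2, "rx": 0, "ry": 0, "rz": 0, "jaw": 1}]}}

```text
time_s: 8.82
eef_pos: [559.1, -243.5, 335.8]
tcp_rot: [0.0, -0.001, 1.0, -0.0]
ft_force: [-0.0, 0.3, 2.9]
finger_gap: -0.1
grasp_force: 1.3
```

This one gives clearly more easily. I'll press it to about 10 mm.

Emit:
{"method": "step_arm", "body": {"increments": [{"dx": 0, "dy": 0, "dz": 0.15, "rx": 0, "ry": 0, "rz": 0, "jaw": 1}, {"dx": 0, "dy": 0, "dz": 0.3, "rx": 0, "ry": 0, "rz": 0, "jaw": 1}, {"dx": 0, "dy": 0, "dz": 0.45, "rx": 0, "ry": 0, "rz": 0, "jaw": 1}, {"dx": 0, "dy": 0, "dz": 0.5, "rx": 0, "ry": 0, "rz": 0, "jaw": 1}, {"dx": 0, "dy": 0, "dz": 0.5, "rx": 0, "ry": 0, "rz": 0, "jaw": 1}]}}

```text
time_s: 9.45
eef_pos: [559.1, -243.5, 330.7]
tcp_rot: [0.0, -0.001, 1.0, -0.0]
ft_force: [-0.6, 0.5, 4.5]
finger_gap: 0.0
grasp_force: 2.5
```

Emit:
{"method": "step_arm", "body": {"increments": [{"dx": 0, "dy": 0, "dz": 0, "rx": 0, "ry": 0, "rz": 0, "jaw": 1}, {"dx": 0, "dy": 0, "dz": 0, "rx": 0, "ry": 0, "rz": 0, "jaw": 1}]}}

```text
time_s: 9.7
eef_pos: [559.1, -243.5, 330.8]
tcp_rot: [0.0, -0.001, 1.0, -0.0]
ft_force: [0.0, 1.0, 4.2]
finger_gap: -0.2
grasp_force: 2.5
```

It sinks 10.2 mm at 4.3 N, so this is the tired one. I'll rise, open the fingers and measure its centre.

Emit:
{"method": "step_arm", "body": {"increments": [{"dx": 0, "dy": 0, "dz": -0.3, "rx": 0, "ry": 0, "rz": 0, "jaw": 1}, {"dx": 0, "dy": 0, "dz": -0.8, "rx": 0, "ry": 0, "rz": 0, "jaw": 1}, {"dx": 0, "dy": 0, "dz": -1.5, "rx": 0, "ry": 0, "rz": 0, "jaw": 1}, {"dx": 0, "dy": 0, "dz": -3.5, "rx": 0, "ry": 0, "rz": 0, "jaw": 1}, {"dx": 0, "dy": 0, "dz": -5, "rx": 0, "ry": 0, "rz": 0, "jaw": 0.4}]}}

```text
time_s: 10.32
eef_pos: [559.1, -243.5, 381.7]
tcp_rot: [0.0, -0.001, 1.0, -0.0]
ft_force: [-0.2, -0.4, -0.1]
finger_gap: 17.0
grasp_force: 0.0
```

Emit:
{"method": "step_arm", "body": {"increments": [{"dx": 0, "dy": 0, "dz": 0, "rx": 0, "ry": 0, "rz": 0, "jaw": 0.4}, {"dx": 0, "dy": 0, "dz": 0, "rx": 0, "ry": 0, "rz": 0, "jaw": 0.4}, {"dx": 0, "dy": 0, "dz": 0, "rx": 0, "ry": 0, "rz": 0, "jaw": 0.4}]}}

```text
time_s: 10.7
eef_pos: [559.1, -243.5, 379.9]
tcp_rot: [-0.001, -0.001, 1.0, 0.0]
ft_force: [-0.3, -0.8, -0.3]
finger_gap: 51.2
grasp_force: 0.0
```

```bash
python3 - <<'E'
from h import *
from bench import capture
show()
c=capture("wrist");cv2.imwrite("pics/w3.png",c["pixels"][:,:,::-1])
P=cloud(c);m=masks(c)["red"];N,L,st,_=cv2.connectedComponentsWithStats(m.astype(np.uint8))
for i in range(1,N):
    if st[i,4]<100:continue
    q=P[(L==i)&(c["range_z"]>0)];zt=np.percentile(q[:,2],90);t=q[np.abs(q[:,2]-zt)<4]
    print(st[i].tolist(),zt.round(1), t.mean(0).round(1), np.round(circ(t[:,:2]),1), cv2.minEnclosingCircle(t[:,:2].astype(np.float32)))
c=dict(np.load("w1.npz"));P=cloud(c);m=masks(c)["blue"]&(P[...,2]>68)&(P[...,1]>20)&(P[...,1]<170);q=P[m]
print("tub",q.mean(0),circ(q[:,:2]),cv2.minEnclosingCircle(q[:,:2].astype(np.float32)))
E
```

```text
t 10.7 pos [ 559.06 -243.46  379.89] x [-1.     -0.0012  0.0011] y [-1.2e-03  1.0e+00  5.0e-04] F [-0.31 -0.8  -0.34] gap 51.18557134555375 g 0.0
[81, 164, 28, 27, 588] 95.8 [ 542.7 -432.7   94.9] [ 542.8 -432.9    8. ] ((542.9334106445312, -432.9443359375), 11.674247741699219)
[533, 191, 74, 52, 2655] 168.3 [555.9 -76.  167.4] [556.3 -75.5  10.5] ((557.2119750976562, -74.93416595458984), 15.653748512268066)
[294, 195, 44, 52, 1769] 168.8 [ 559.  -244.5  167.9] [ 559.3 -244.5   10. ] ((559.7913818359375, -244.41148376464844), 14.553707122802734)
[415, 194, 57, 51, 2080] 168.4 [ 557.7 -160.3  167.5] [ 558.  -160.1   10.2] ((558.3375244140625, -159.13641357421875), 15.057385444641113)
tub [563.79989535 100.44452243  72.99231843] (np.float64(564.9217612612598), np.float64(98.70095655481919), np.float64(35.6847971412278)) ((565.2114868164062, 99.3616714477539), 38.63530349731445)
```

View pics/w3.png

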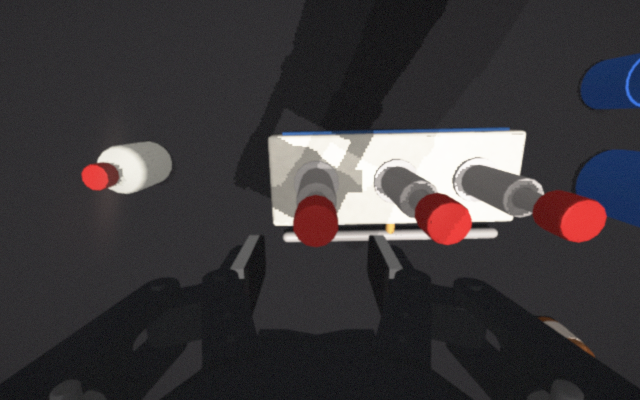

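The tired plunger's knob is centred at (316,221), midway between the fingers at columns about 265 and 368. I'll descend and close gradually.

Emit:
{"method": "step_arm", "body": {"grip_force": 20, "increments": [{"dx": 0, "dy": -0.04, "dz": 1, "rx": 0, "ry": 0, "rz": 0, "jaw": 0.4}, {"dx": 0, "dy": -0.04, "dz": 2.5, "rx": 0, "ry": 0, "rz": 0, "jaw": 0.4}, {"dx": 0, "dy": -0.04, "dz": 4.2, "rx": 0, "ry": 0, "rz": 0, "jaw": 0.4}, {"dx": 0, "dy": -0.04, "dz": 5.8, "rx": 0, "ry": 0, "rz": 0, "jaw": 0.4}, {"dx": 0, "dy": -0.04, "dz": 6.9, "rx": 0, "ry": 0, "rz": 0, "jaw": 0.4}]}}

```text
time_s: 11.38
eef_pos: [559.0, -243.8, 310.2]
tcp_rot: [-0.001, -0.001, 1.0, 0.0]
ft_force: [0.4, 0.2, -0.8]
finger_gap: 51.3
grasp_force: 0.0
```

Emit:
{"method": "step_arm", "body": {"increments": [{"dx": 0, "dy": 0, "dz": 0, "rx": 0, "ry": 0, "rz": 0, "jaw": 0.5}, {"dx": 0, "dy": 0, "dz": 0, "rx": 0, "ry": 0, "rz": 0, "jaw": 0.6}, {"dx": 0, "dy": 0, "dz": 0, "rx": 0, "ry": 0, "rz": 0, "jaw": 0.61}]}}

```text
time_s: 11.75
eef_pos: [559.2, -243.9, 312.3]
tcp_rot: [0.0, -0.001, 1.0, -0.0]
ft_force: [0.5, -0.5, -0.3]
finger_gap: 33.4
grasp_force: 0.0
```

Emit:
{"method": "step_arm", "body": {"increments": [{"dx": 0, "dy": 0, "dz": 0, "rx": 0, "ry": 0, "rz": 0, "jaw": 0.62}, {"dx": 0, "dy": 0, "dz": 0, "rx": 0, "ry": 0, "rz": 0, "jaw": 0.63}]}}

```text
time_s: 12.0
eef_pos: [559.1, -243.9, 311.9]
tcp_rot: [0.0, -0.001, 1.0, -0.0]
ft_force: [0.0, 1.3, -0.2]
finger_gap: 31.7
grasp_force: 0.0
```

Emit:
{"method": "step_arm", "body": {"increments": [{"dx": 0, "dy": 0, "dz": 0, "rx": 0, "ry": 0, "rz": 0, "jaw": 0.64}, {"dx": 0, "dy": 0, "dz": 0, "rx": 0, "ry": 0, "rz": 0, "jaw": 0.65}]}}

```text
time_s: 12.25
eef_pos: [559.1, -243.9, 311.7]
tcp_rot: [-0.0, -0.001, 1.0, 0.0]
ft_force: [-0.2, -0.6, 0.7]
finger_gap: 29.6
grasp_force: 1.8
```

Emit:
{"method": "step_arm", "body": {"increments": [{"dx": 0, "dy": 0, "dz": 0, "rx": 0, "ry": 0, "rz": 0, "jaw": 0.67}, {"dx": 0, "dy": 0, "dz": 0, "rx": 0, "ry": 0, "rz": 0, "jaw": 0.7}, {"dx": 0, "dy": 0, "dz": 0, "rx": 0, "ry": 0, "rz": 0, "jaw": 0.75}, {"dx": 0, "dy": 0, "dz": 0, "rx": 0, "ry": 0, "rz": 0, "jaw": 0.75}]}}

```text
time_s: 12.75
eef_pos: [559.1, -243.9, 311.7]
tcp_rot: [0.0, -0.001, 1.0, 0.0]
ft_force: [0.2, 0.8, -0.6]
finger_gap: 29.4
grasp_force: 20.4
```

Emit:
{"method": "step_arm", "body": {"increments": [{"dx": 0, "dy": 0, "dz": -0.3, "rx": 0, "ry": 0, "rz": 0, "jaw": 0.75}, {"dx": 0, "dy": 0, "dz": -0.9, "rx": 0, "ry": 0, "rz": 0, "jaw": 0.75}, {"dx": 0, "dy": 0, "dz": -1.5, "rx": 0, "ry": 0, "rz": 0, "jaw": 0.75}, {"dx": 0, "dy": 0, "dz": -2.1, "rx": 0, "ry": 0, "rz": 0, "jaw": 0.75}, {"dx": 0, "dy": 0, "dz": -2.7, "rx": 0, "ry": 0, "rz": 0, "jaw": 0.75}]}}

```text
time_s: 13.38
eef_pos: [559.1, -243.9, 339.2]
tcp_rot: [0.0, -0.001, 1.0, -0.0]
ft_force: [-0.4, -0.8, -1.6]
finger_gap: 29.3
grasp_force: 20.3
```

Emit:
{"method": "step_arm", "body": {"increments": [{"dx": 0, "dy": 0, "dz": -0.8, "rx": 0, "ry": 0, "rz": 0, "jaw": 0.75}, {"dx": 0, "dy": 0, "dz": -1.6, "rx": 0, "ry": 0, "rz": 0, "jaw": 0.75}, {"dx": 0, "dy": 0, "dz": -2.4, "rx": 0, "ry": 0, "rz": 0, "jaw": 0.75}, {"dx": 0, "dy": 0, "dz": -3.2, "rx": 0, "ry": 0, "rz": 0, "jaw": 0.75}, {"dx": 0, "dy": 0, "dz": -4, "rx": 0, "ry": 0, "rz": 0, "jaw": 0.75}]}}

```text
time_s: 14.0
eef_pos: [559.1, -243.9, 379.2]
tcp_rot: [0.0, -0.001, 1.0, 0.0]
ft_force: [-1.0, 0.3, -1.5]
finger_gap: 29.5
grasp_force: 20.3
```

Emit:
{"method": "step_arm", "body": {"grip_force": 30, "increments": [{"dx": 0, "dy": 0, "dz": -1.2, "rx": 0, "ry": 0, "rz": 0, "jaw": 0.75}, {"dx": 0, "dy": 0, "dz": -2.8, "rx": 0, "ry": 0, "rz": 0, "jaw": 0.75}, {"dx": 0, "dy": 0, "dz": -4.6, "rx": 0, "ry": 0, "rz": 0, "jaw": 0.75}, {"dx": 0, "dy": 0, "dz": -6, "rx": 0, "ry": 0, "rz": 0, "jaw": 0.75}, {"dx": 0, "dy": 0, "dz": -6.8, "rx": 0, "ry": 0, "rz": 0, "jaw": 0.75}]}}

```text
time_s: 14.62
eef_pos: [559.0, -243.9, 447.9]
tcp_rot: [0.0, -0.001, 1.0, -0.0]
ft_force: [-0.4, 0.0, -0.5]
finger_gap: 29.4
grasp_force: 31.0
```

Emit:
{"method": "step_arm", "body": {"increments": [{"dx": 0, "dy": 2, "dz": 0, "rx": 0, "ry": 0, "rz": 0, "jaw": 0.75}, {"dx": -0.1, "dy": 5, "dz": 0, "rx": 0, "ry": 0, "rz": 0, "jaw": 0.75}, {"dx": -0.2, "dy": 9, "dz": 0, "rx": 0, "ry": 0, "rz": 0, "jaw": 0.75}, {"dx": -0.3, "dy": 13, "dz": 0, "rx": 0, "ry": 0, "rz": 0, "jaw": 0.75}, {"dx": -0.35, "dy": 17, "dz": 0, "rx": 0, "ry": 0, "rz": 0, "jaw": 0.75}]}}

```text
time_s: 15.25
eef_pos: [562.0, -71.6, 446.1]
tcp_rot: [-0.0, -0.001, 1.0, 0.0]
ft_force: [1.7, 0.7, -1.1]
finger_gap: 29.1
grasp_force: 31.1
```

Emit:
{"method": "step_arm", "body": {"increments": [{"dx": -0.1, "dy": 4, "dz": 0, "rx": 0, "ry": 0, "rz": 0, "jaw": 0.75}, {"dx": -0.2, "dy": 8, "dz": 0, "rx": 0, "ry": 0, "rz": 0, "jaw": 0.75}, {"dx": -0.3, "dy": 12, "dz": 0, "rx": 0, "ry": 0, "rz": 0, "jaw": 0.75}, {"dx": -0.32, "dy": 15, "dz": 0, "rx": 0, "ry": 0, "rz": 0, "jaw": 0.75}, {"dx": -0.32, "dy": 17.3, "dz": 0, "rx": 0, "ry": 0, "rz": 0, "jaw": 0.75}]}}

```text
time_s: 15.88
eef_pos: [564.7, 101.3, 446.1]
tcp_rot: [-0.001, -0.001, 1.0, 0.0]
ft_force: [0.3, -1.0, -0.9]
finger_gap: 29.0
grasp_force: 31.1
```

Emit:
{"method": "step_arm", "body": {"increments": [{"dx": 0, "dy": 0, "dz": 0, "rx": 0, "ry": 0, "rz": 0, "jaw": 0.75}, {"dx": 0, "dy": 0, "dz": 0, "rx": 0, "ry": 0, "rz": 0, "jaw": 0.75}, {"dx": 0, "dy": 0, "dz": 0, "rx": 0, "ry": 0, "rz": 0, "jaw": 0.75}]}}

```text
time_s: 16.25
eef_pos: [565.3, 98.6, 446.6]
tcp_rot: [-0.0, -0.0, 1.0, -0.0]
ft_force: [0.1, -1.3, -1.4]
finger_gap: 28.6
grasp_force: 31.1
```

```bash
python3 - <<'E'
from h import *
from bench import capture
show()
w=capture("wrist")["pixels"];s=capture("side")["pixels"][90:290,180:500]
cv2.imwrite("pics/c4.png",np.vstack([cv2.resize(w,(480,300)),cv2.resize(s,(480,300))])[:,:,::-1])
E
```

```text
t 16.25 pos [565.31  98.56 446.61] x [-1.e+00 -4.e-04  2.e-04] y [-4.e-04  1.e+00 -1.e-04] F [ 0.13 -1.35 -1.41] gap 28.60278475620472 g 31.11094057559967
```

View pics/c4.png

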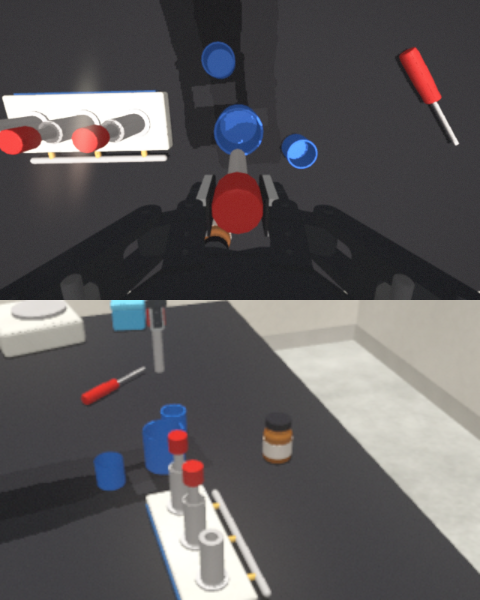

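The plunger hangs upright between the fingers (240,200 in the wrist half) over the large tub (240,130). Sleeve c is now empty at (211,537) in the side half. I'll lower it.

Emit:
{"method": "step_arm", "body": {"increments": [{"dx": 0, "dy": 0.03, "dz": 2, "rx": 0, "ry": 0, "rz": 0, "jaw": 0.75}, {"dx": 0, "dy": 0.08, "dz": 5, "rx": 0, "ry": 0, "rz": 0, "jaw": 0.75}, {"dx": 0, "dy": 0.08, "dz": 8, "rx": 0, "ry": 0, "rz": 0, "jaw": 0.75}, {"dx": 0, "dy": 0.08, "dz": 10.5, "rx": 0, "ry": 0, "rz": 0, "jaw": 0.75}, {"dx": 0, "dy": 0.08, "dz": 12, "rx": 0, "ry": 0, "rz": 0, "jaw": 0.75}]}}

```text
time_s: 16.98
eef_pos: [565.3, 99.6, 325.6]
tcp_rot: [-0.001, -0.0, 1.0, -0.0]
ft_force: [0.2, -0.2, -0.8]
finger_gap: 29.0
grasp_force: 31.1
```

Emit:
{"method": "step_arm", "body": {"increments": [{"dx": 0, "dy": 0, "dz": 1, "rx": 0, "ry": 0, "rz": 0, "jaw": 0.75}, {"dx": 0, "dy": 0, "dz": 2, "rx": 0, "ry": 0, "rz": 0, "jaw": 0.75}, {"dx": 0, "dy": 0, "dz": 3, "rx": 0, "ry": 0, "rz": 0, "jaw": 0.75}, {"dx": 0, "dy": 0, "dz": 4, "rx": 0, "ry": 0, "rz": 0, "jaw": 0.75}, {"dx": 0, "dy": 0, "dz": 5, "rx": 0, "ry": 0, "rz": 0, "jaw": 0.75}]}}

```text
time_s: 17.6
eef_pos: [565.4, 99.9, 276.1]
tcp_rot: [0.0, -0.001, 1.0, 0.0]
ft_force: [-0.0, -0.9, -0.4]
finger_gap: 29.4
grasp_force: 31.1
```

Emit:
{"method": "step_arm", "body": {"increments": [{"dx": 0, "dy": 0, "dz": 0.3, "rx": 0, "ry": 0, "rz": 0, "jaw": 0.75}, {"dx": 0, "dy": 0, "dz": 0.6, "rx": 0, "ry": 0, "rz": 0, "jaw": 0.75}, {"dx": 0, "dy": 0, "dz": 0.9, "rx": 0, "ry": 0, "rz": 0, "jaw": 0.75}, {"dx": 0, "dy": 0, "dz": 1.1, "rx": 0, "ry": 0, "rz": 0, "jaw": 0.75}, {"dx": 0, "dy": 0, "dz": 1.2, "rx": 0, "ry": 0, "rz": 0, "jaw": 0.75}]}}

```text
time_s: 18.23
eef_pos: [565.4, 99.9, 264.7]
tcp_rot: [0.0, -0.001, 1.0, -0.0]
ft_force: [-0.3, 0.3, -1.1]
finger_gap: 28.9
grasp_force: 31.1
```

Now the last few millimetres, slowly, until it touches.

Emit:
{"method": "step_arm", "body": {"increments": [{"dx": 0, "dy": 0, "dz": 0.1, "rx": 0, "ry": 0, "rz": 0, "jaw": 0.75}, {"dx": 0, "dy": 0, "dz": 0.2, "rx": 0, "ry": 0, "rz": 0, "jaw": 0.75}, {"dx": 0, "dy": 0, "dz": 0.3, "rx": 0, "ry": 0, "rz": 0, "jaw": 0.75}, {"dx": 0, "dy": 0, "dz": 0.4, "rx": 0, "ry": 0, "rz": 0, "jaw": 0.75}, {"dx": 0, "dy": 0, "dz": 0.4, "rx": 0, "ry": 0, "rz": 0, "jaw": 0.75}]}}

```text
time_s: 18.85
eef_pos: [565.4, 99.9, 260.6]
tcp_rot: [-0.0, -0.001, 1.0, -0.0]
ft_force: [0.6, 0.1, -1.8]
finger_gap: 29.1
grasp_force: 31.1
```

Emit:
{"method": "step_arm", "body": {"increments": [{"dx": 0, "dy": 0, "dz": 0.05, "rx": 0, "ry": 0, "rz": 0, "jaw": 0.75}, {"dx": 0, "dy": 0, "dz": 0.1, "rx": 0, "ry": 0, "rz": 0, "jaw": 0.75}, {"dx": 0, "dy": 0, "dz": 0.1, "rx": 0, "ry": 0, "rz": 0, "jaw": 0.75}]}}

```text
time_s: 19.23
eef_pos: [565.4, 99.9, 259.7]
tcp_rot: [-0.0, -0.001, 1.0, -0.0]
ft_force: [0.5, -0.5, -0.9]
finger_gap: 29.4
grasp_force: 31.1
```

Emit:
{"method": "step_arm", "body": {"increments": [{"dx": 0, "dy": 0, "dz": 0.05, "rx": 0, "ry": 0, "rz": 0, "jaw": 0.75}, {"dx": 0, "dy": 0, "dz": 0.1, "rx": 0, "ry": 0, "rz": 0, "jaw": 0.75}, {"dx": 0, "dy": 0, "dz": 0.1, "rx": 0, "ry": 0, "rz": 0, "jaw": 0.75}]}}

```text
time_s: 19.6
eef_pos: [565.4, 99.9, 258.7]
tcp_rot: [0.0, -0.001, 1.0, 0.0]
ft_force: [-0.2, 0.6, 0.2]
finger_gap: 28.9
grasp_force: 31.4
```

Emit:
{"method": "step_arm", "body": {"grip_force": 20, "increments": [{"dx": 0, "dy": 0, "dz": 0.03, "rx": 0, "ry": 0, "rz": 0, "jaw": 0.75}, {"dx": 0, "dy": 0, "dz": 0.03, "rx": 0, "ry": 0, "rz": 0, "jaw": 0.66}, {"dx": 0, "dy": 0, "dz": 0.03, "rx": 0, "ry": 0, "rz": 0, "jaw": 0.64}, {"dx": 0, "dy": 0, "dz": 0.03, "rx": 0, "ry": 0, "rz": 0, "jaw": 0.62}, {"dx": 0, "dy": 0, "dz": 0.03, "rx": 0, "ry": 0, "rz": 0, "jaw": 0.58}]}}

```text
time_s: 20.23
eef_pos: [565.4, 99.9, 258.3]
tcp_rot: [-0.0, -0.001, 1.0, -0.0]
ft_force: [-0.3, 0.4, 0.2]
finger_gap: 35.7
grasp_force: 0.0
```

Emit:
{"method": "step_arm", "body": {"increments": [{"dx": 0, "dy": 0, "dz": 0, "rx": 0, "ry": 0, "rz": 0, "jaw": 0.5}, {"dx": 0, "dy": 0, "dz": 0, "rx": 0, "ry": 0, "rz": 0, "jaw": 0.4}, {"dx": 0, "dy": 0, "dz": 0, "rx": 0, "ry": 0, "rz": 0, "jaw": 0.3}, {"dx": 0, "dy": 0, "dz": 0, "rx": 0, "ry": 0, "rz": 0, "jaw": 0.3}]}}

```text
time_s: 20.72
eef_pos: [565.4, 99.9, 258.4]
tcp_rot: [0.0, -0.001, 1.0, 0.0]
ft_force: [-0.3, 0.2, 0.5]
finger_gap: 59.7
grasp_force: 0.0
```

Emit:
{"method": "step_arm", "body": {"increments": [{"dx": 0, "dy": 0, "dz": -0.5, "rx": 0, "ry": 0, "rz": 0, "jaw": 0.3}, {"dx": 0, "dy": 0, "dz": -2, "rx": 0, "ry": 0, "rz": 0, "jaw": 0.3}, {"dx": 0, "dy": 0, "dz": -5, "rx": 0, "ry": 0, "rz": 0, "jaw": 0.3}, {"dx": 0, "dy": 0, "dz": -9, "rx": 0, "ry": 0, "rz": 0, "jaw": 0.3}, {"dx": 0, "dy": 0, "dz": -13, "rx": 0, "ry": 0, "rz": 0, "jaw": 0.3}]}}

```text
time_s: 21.35
eef_pos: [565.1, 99.9, 390.9]
tcp_rot: [0.0, -0.001, 1.0, 0.0]
ft_force: [0.0, -0.1, -0.1]
finger_gap: 59.5
grasp_force: 0.0
```

Emit:
{"method": "step_arm", "body": {"increments": [{"dx": 0, "dy": 0, "dz": -1, "rx": 0, "ry": 0, "rz": 0, "jaw": 0.3}, {"dx": 0, "dy": 0, "dz": -1, "rx": 0, "ry": 0, "rz": 0, "jaw": 0.3}, {"dx": 0, "dy": 0, "dz": -1, "rx": 0, "ry": 0, "rz": 0, "jaw": 0.3}]}}

```text
time_s: 21.72
eef_pos: [565.3, 99.9, 397.3]
tcp_rot: [-0.001, -0.001, 1.0, -0.0]
ft_force: [-0.8, 0.5, -0.5]
finger_gap: 59.8
grasp_force: 0.0
```

```bash
python3 - <<'E'
from h import *
from bench import capture
show()
w=capture("wrist")["pixels"];s=capture("side")["pixels"][90:290,180:500]
cv2.imwrite("pics/c5.png",np.vstack([cv2.resize(w,(480,300)),cv2.resize(s,(480,300))])[:,:,::-1])
E
```

```text
t 21.725 pos [565.27  99.89 397.25] x [-1.     -0.0012  0.0019] y [-1.2e-03  1.0e+00 -2.0e-04] F [-0.83  0.47 -0.54] gap 59.77225676198566 g 0.0
```

View pics/c5.png

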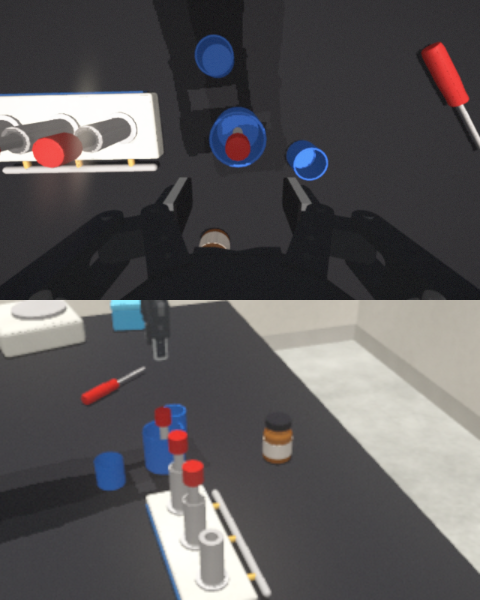

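The plunger stands knob-up in the tub: red knob at (237,148) in the wrist half and (163,416) in the side half. The other two knobs are in place, sleeve c is empty, and the robot is clear.

```bash
python3 -c "
from bench import close_job;print(close_job())"
```

```text
the job is handed in; nothing more can be done
None
```

I found the tired plunger at the sleeve with y ≈ -243 mm (it sank 10 mm at about 4 N; the other two sank about 4.5 mm at 6.6 to 6.8 N), drew it out without jamming, left it standing knob up in the blue tub with the other two home, and handed the job in at about 22 s; no verdict was returned.

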